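# Fit the D-bore knob to the gas safety unit and hold it pressed in

## Task

The control knob has come off the gas safety unit. Pick it up, turn it so that its pointer nose points squarely the way the flat of the unit's D-shaped shaft faces, push it fully home on the shaft, and then press it down against the spindle's spring to well past half of the spindle's travel. Finish while still holding the knob pressed in with the gripper (do not let go), and leave the tape roll, the slide box and the timer where they are.

Things in the scene. Friction and masses are not known exactly. Their poses are not given: they have to be found in the camera images.
- knob: Loose black plastic knob, 60 g, 40 mm high, upright on the worktop, bore down. Origin: centre of its underside, z up. Round skirt 46 mm across at the bottom, 42 mm at z = 20 mm. A pointer nose 7 mm wide sticks out of the skirt at +x, to 32 mm from the axis; a thin index line on top runs to the same side.
- knob_bar (a point): Middle of the knob's upright grip bar, 30 mm above its underside. The bar is 14 mm thick (y), 42 mm long (x), 20 mm high (z = 20 to 40 mm above the knob's underside). Pinch it across y from above, the fingertips just above the skirt's top.
- knob_bore (a point): Mouth of the knob's D-bore, on its axis, 1 mm above its underside (the hub's lower face). The bore is 17.6 mm across and 15 mm deep, with its flat on the +x (pointer) side, 2.8 mm from the axis. It slides on freely with the knob's +x within 6 degrees of +x of spindle_seat; past 14 degrees it can only be jammed on askew, which is wrong.
- gas_unit: Grey gas safety unit, fixed, 120 mm (x) by 150 mm (y), flat top panel at z = 60 mm. Origin: centre of its underside; two brass hose tails point to +x. The spindle stands upright at the panel's centre: a round steel shoulder 24 mm across, its top 74 mm above the worktop when not pressed, and on it the D-shaft.
- spindle_seat (a point): Point on the spindle's axis at the top of the round shoulder, where the knob's hub comes to rest; z up, +x points to the flat of the D-shaft. Moves down with the spindle. Fully home, the knob's underside (its origin) is 1 mm below this point; turned more than 60 degrees wrong, it stays 10 mm or more above.
- shaft_tip (a point): Top end of the steel D-shaft, on the axis, 14 mm above the seat; axes as spindle_seat. The shaft is 16 mm across, cut to nearly a half-round: its flat is 2 mm from the axis; the round side (not the flat) is bevelled by 1 mm at the top. It stands at any angle up to 0.8 rad either way from the unit's x and turns only stiffly (0.2 N m).
- spindle (a joint): How far the spindle is pressed in, m: 0 free, 0.008 at its stop. The spring takes 4 N to start it and 10 N at the stop, evenly rising; it springs back when let go.
- tape_roll: Beige roll of tape lying flat, 100 mm across, 25 mm high, loose. Bystander. Origin: centre of its underside.
- slide_box: Lilac and white box of slides, 60x86x30 mm, loose. Bystander. Origin: centre of its underside.
- timer: White square lab timer lying flat, 62x62x16 mm, loose. Bystander. Origin: centre of its underside.
There are look-alikes about, which are no part of the job. There is more than one size of the knob; the one meant has the size given above. Of the things like the gas_unit, leave any that is blue; of the rest the larger one is meant.

How it is judged:
By the outcome, as a careful person would: the job done as asked, in the order asked, and still so for the second after the job is handed in, while the arm keeps its last pose, push and grip.
It also fails if it takes over 38 s, if anything falls off the work surface, if the arm or the gripper's body presses on something with over 40 N, if the wrist force passes 120 N, or if a joint passes its speed limit or range.

## Robot

A 6-joint arm with a two-finger parallel gripper is mounted at the origin on a cart in front of the work surface, level with it; the furniture and walls round the work are solid. World frame = base frame: x ahead of the robot, y to its left, z up, the work surface at z = 0. Lengths are in mm, angles in rad, forces in N, time in s.
With the tool pointing down it reaches from about 375 to 975 mm from the base axis. Payload 3.8 kg.
Tool frame: the origin (TCP) lies on the centre line of the jaws, within the pads' length; the fingertips stand 11 mm ahead of it and the grasp point (between the pads) lies 8 mm behind it; x points along the fingers, y is the direction in which the jaws open and shut, and the axes are right-handed (so a half turn about x gives the same grasp; the last joint's range is limited). The gripper opens to 88 mm and grips with 3 to 60 N. Pads are 18 mm wide; open, the fingers measure 123 mm over their backs; the gripper's body (75 mm by 187 mm) begins 45 mm behind the grasp point.
Start: joints at [1.253, 0.264, 1.604, -0, 1.274, -0.037], TCP at [187.057, 648.558, 249.706] pointing down, gripper open.
Joint ranges: [-2.63, 2.63], [-0.94, 2.18], [0.31, 2.57], [-1.31, 4.45], [0, 2.66], [-2.55, 2.55]. Speed limits (rad/s): [2.57, 2.57, 3.14, 3.14, 3.14, 3.14].

## Interface

Orientations are given as a unit quaternion [x, y, z, w].
In Python, from rig import observe, camera, get_calibration, job, search_frame, trace, mark_of gives the robot as it stands.
- The arm moves only by the shell command python3 -m creep 'ROWS' [FORCE]. ROWS is text: rows parted by semicolons, each of 5 numbers parted by spaces: the shift along the tool's x, y, z in mm, then the turn about the tool's x in rad, then the opening in per cent of the stroke, from 0 (shut) to 100 (fully open). A call has exactly 5 rows; each row is the pose to reach, as a shift and turn from the pose commanded when the call began, along the tool's axes at that moment; what a row does not reach only later rows make up. A row lasts 1/12 s, in which the tool goes at most 41.7 mm and 7.16 degrees, less where a joint would pass 70% of its speed; a pose out of reach is approached as far as the arm can. A call with a gripper value outside its range is refused whole. The fingers move at their own pace and stop on an object; FORCE is the grip in N (left out, the last holds). Time passes only in rows, so rows that repeat a pose let the fingers close, or fill a call up. It gives the time, the measured TCP pose, the force and the opening at its end, in the units of the state.
- observe(): the state, without advancing time (a new reading comes with each control period).
- camera(name): name is "side" or "top" or "wrist"; returns (picture, depth): 400x640x3 uint8, blue, green, red; 400x640 float32, mm along the optical axis (not along the pixel's ray), 0 where there is no reading.
- get_calibration(name): a dict with "camera_matrix" (3x3 intrinsics, pixels), "world_to_cam" (4x4, takes a point from world to camera coordinates); the wrist camera has in their place "hand_eye" (4x4, takes a point from camera to tool coordinates, whose origin is the TCP and whose axes are the tool frame's). Camera axes: x right, y up, looking along -z (the intrinsics and any distortion apply to the point x, -y, -z); pixel columns grow to the right and rows downward; lengths in mm; the calibration is good to about 2 mm. A picture is of the moment at which its call begins: read the wrist's pose just before it. get_calibration takes no time and is no camera call.
- job.finish_job(): hands the job in, once; it reports no verdict.
Trained networks look in the newest picture that a camera, given by its name, has taken for a name from the list of things; names that differ only in an ending like _2 or _b are one class to them, and where a whole thing is asked for, a point or a joint stands for the part that bears it (a point fixed in the world has none). Each returns a list of dicts, best first, with "conf" (0 to 1); they miss things now and then, are a little off and sometimes report something else, mostly with a low value. They report only what shows in the picture. A call takes as long as a camera call. They do not tell look-alikes from the thing itself.
- search_frame(camera, thing): "location" ([column, row] as shares, 0 to 1, of the picture: columns of its width, rows of its height, amid what is visible of it).
- trace(camera, thing): "pixels" (400x640 bool, what is visible of it) and "location" ([column, row] as shares, 0 to 1, of the picture: columns of its width, rows of its height, amid what is visible of it).
- mark_of(camera, thing): "location" ([column, row] as shares, 0 to 1, of the picture: columns of its width, rows of its height: a listed point, or the origin of a listed thing).
The state is a dict: "clock": time; "joints": joint angles; "joint_vel": joint speeds; "joint_efforts": joint torques, N m; "position": TCP position; "ee_rot": TCP orientation; "ft_force": force on the tool from outside, world axes, zero at the start; "moment": the same for the moment, N m; "gripper_width": opening from 0.0 (shut) to 1.0 (fully open).
Only numpy, scipy, OpenCV 4.12 (cv2) and the standard library are available. Lean on these libraries where they do the work, as an engineer would, in place of code of your own. Each camera call takes 0.05 s, during which the arm holds its last target. There are 200 camera calls.

## Working session

There is one attempt and no reset: what is moved stays moved. The work goes in short steps, Python scripts to look and compute and a shell command to move; the robot and the scene stay as the last step left them, time stands still between calls to the robot, and variables do not carry over. Pictures are saved under pics/ and viewed, about 8 in all and at most 12, crops included, and the job is handed in when it is done.

```bash
mkdir -p pics; ls
cat > h.py <<'E'
import numpy as np, cv2
from scipy.spatial.transform import Rotation as R
from rig import observe, camera, get_calibration, job, search_frame, trace, mark_of
def c2w(name, s=None):
    c=get_calibration(name)
    if 'world_to_cam' in c: return np.linalg.inv(np.array(c['world_to_cam']))
    T=np.eye(4); T[:3,:3]=R.from_quat(s['ee_rot']).as_matrix(); T[:3,3]=s['position']
    return T@np.array(c['hand_eye'])
def ray(name,u,v,s=None):
    c=get_calibration(name); K=np.array(c['camera_matrix']); T=c2w(name,s)
    d=np.array([(u-K[0,2])/K[0,0],-(v-K[1,2])/K[1,1],-1.])
    return T[:3,3],T[:3,:3]@d
def at_z(name,u,v,z,s=None):
    o,d=ray(name,u,v,s); return o+d*(z-o[2])/d[2]
def at_d(name,u,v,depth,s=None):
    o,d=ray(name,u,v,s); return o+d*depth
def cloud(name,depth,s=None):
    v,u=np.mgrid[0:400,0:640]; c=get_calibration(name); K=np.array(c['camera_matrix']); T=c2w(name,s)
    p=np.stack([(u-K[0,2])/K[0,0],-(v-K[1,2])/K[1,1],-np.ones(u.shape)],-1)*depth[...,None]
    return p@T[:3,:3].T+T[:3,3]
E
python3 - <<'E'
from h import *
s=observe(); print(s['clock'],s['position'],s['ee_rot'],s['ft_force'],s['gripper_width'])
print({k:v for k,v in get_calibration('top').items()}); print(get_calibration('wrist'))
im={}
for n in ['top','side']:
    p,d=camera(n); cv2.imwrite(f'pics/{n}0.png',p); C=cloud(n,d); np.savez(f'{n}0.npz',p=p,d=d,C=C)
    for th in ['knob','gas_unit','tape_roll','slide_box','timer']:
        for r in search_frame(n,th):
            u,v=r['location'][0]*640,r['location'][1]*400
            print(n,th,round(r['conf'],2),round(u),round(v),C[min(int(v),399),min(int(u),639)].round())
E
```

```text
pics
0.0 [186.83547523 647.92826141 248.41588517] [ 0.09817914  0.7002845  -0.09968509  0.70001811] [ 1.1393031  -0.55963788  0.04424736] 0.9990042452176474
{'camera_matrix': array([[387.14600262,   0.        , 317.04111997],
       [  0.        , 387.14600262, 206.83832535],
       [  0.        ,   0.        ,   1.        ]]), 'world_to_cam': array([[-2.57752066e-02, -9.99646505e-01,  6.51946931e-03,
         1.15075253e+02],
       [ 9.84642510e-01, -2.42607969e-02,  1.72888813e-01,
        -5.42091021e+02],
       [-1.72669531e-01,  1.08755915e-02,  9.84919771e-01,
        -8.75902512e+02],
       [ 0.00000000e+00,  0.00000000e+00,  0.00000000e+00,
         1.00000000e+00]])}
{'camera_matrix': array([[288.01271441,   0.        , 318.80472299],
       [  0.        , 288.01271441, 203.06040502],
       [  0.        ,   0.        ,   1.        ]]), 'hand_eye': array([[ 4.42880062e-04,  3.20746311e-01, -9.47165037e-01,
        -1.36107835e+02],
       [ 9.99999835e-01,  2.04574945e-04,  5.36861716e-04,
        -9.81869703e-01],
       [ 3.65962650e-04, -9.47165119e-01, -3.20746167e-01
[... 227 characters left out ...]
29.]
top gas_unit 0.89 430 192 [ 572. -162.   68.]
top gas_unit 0.79 435 281 [ 367. -164.   48.]
top gas_unit 0.71 270 297 [340. 211.  75.]
top tape_roll 0.82 318 138 [731.  94.  14.]
top tape_roll 0.28 364 266 [406.  -8.  15.]
top slide_box 0.56 193 239 [480. 402.  30.]
top timer 0.78 364 264 [410.  -6.  14.]
side knob 0.68 323 217 [500. 122.  22.]
side knob 0.65 318 239 [520. 200.  13.]
side knob 0.62 301 205 [560.  45.  13.]
side gas_unit 0.96 294 160 [ 573. -123.   57.]
side gas_unit 0.89 390 233 [345. 244.  59.]
side gas_unit 0.88 361 159 [ 369. -130.   46.]
side tape_roll 0.65 254 216 [693.  69.  -3.]
side slide_box 0.67 340 299 [483. 417.  28.]
side timer 0.74 353 193 [407.  -3.  12.]
```

Run:
```python
from h import *
p=cv2.imread('pics/top0.png')
a=cv2.resize(p[165:325,200:500],(800,427),interpolation=cv2.INTER_CUBIC)
cv2.imwrite('pics/crop0.png',a)
z=np.load('top0.npz'); C=z['C']
for u,v in [(313,227),(343,203),(279,219)]:
    c=C[v,u]; m=(np.hypot(C[...,0]-c[0],C[...,1]-c[1])<45)
    h=C[...,2]; q=m&(h>8); pts=C[q]; t=C[m&(h>np.percentile(h[q],97)-4)]
    print((u,v),'top z',np.percentile(h[q],[50,90,97,99]).round(),'ext',np.ptp(pts[:,:2],axis=0).round(),'mean',pts.mean(0).round(), 'area',q.sum())
```

```text
(313, 227) top z [23. 42. 43. 44.] ext [52. 42.] mean [504. 111.  28.] area 269
(343, 203) top z [17. 31. 33. 33.] ext [36. 30.] mean [556.  38.  21.] area 139
(279, 219) top z [17. 31. 33. 33.] ext [36. 29.] mean [521. 193.  21.] area 144
```

View pics/crop0.png

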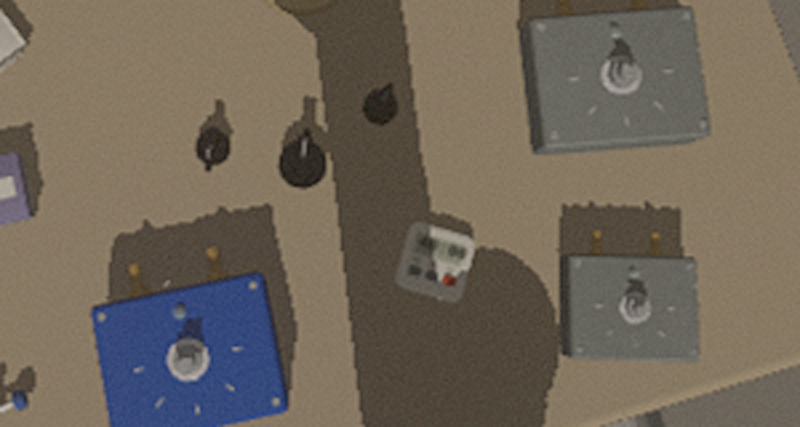

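View pics/side0.png

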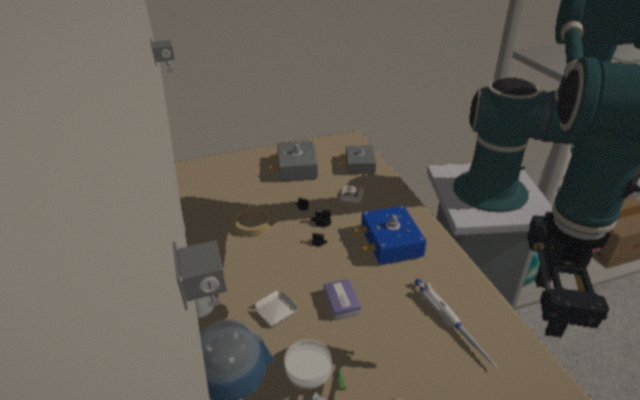

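Knob candidates are at top px (313,227), 43 mm high and the right size, and (343,203) and (279,219), both 33 mm and too small. I choose (313,227). 
Unit candidates are the large grey one at (430,192), the small grey one at (435,281) and the blue one at (270,297). I choose (430,192), and the crop confirms both choices.

```bash
cat >> h.py <<'E'
def show(t,yaw_deg,s=None):
    """shift in tool axes to TCP target t and turn about tool x so that tool z heads yaw_deg (world)"""
    s=s or observe(); M=R.from_quat(s['ee_rot']).as_matrix(); z=M[:,2]; cur=np.degrees(np.arctan2(z[1],z[0]))
    dy=(yaw_deg-cur+180)%360-180
    print('t',round(s['clock'],2),'pos',s['position'].round(1) if hasattr(s['position'],'round') else s['position'],'yaw',round(cur,2),'xaxis',M[:,0].round(4),'J',np.round(s['joints'],2))
    print('shift',(M.T@(np.array(t)-s['position'])).round(1),'turn',round(-np.radians(dy),4),'ft',np.round(s['ft_force'],1),'w',round(s['gripper_width'],3))
E
python3 -c "
from h import *
show([495,111,170],0)"
```

```text
t 0.6 pos [187.1 648.6 249.8] yaw -16.09 xaxis [ 0.e+00  1.e-04 -1.e+00] J [ 1.25  0.26  1.6  -0.    1.27 -0.04]
shift [  79.7 -431.2  444.8] turn -0.2808 ft [ 0.1 -0.3 -0.9] w 0.998
```

```bash
python3 -m creep '0 -431 445 0 100;0 -431 445 0 100;0 -431 445 0 100;0 -431 445 0 100;0 -431 445 0 100'; python3 -c "
from h import *
show([495,111,170],0)"
```

```text
clock: 1.02
position: [291.1, 466.2, 249.8]
ee_rot: [0.099, 0.7, -0.099, 0.7]
ft_force: [0.2, -0.1, -0.2]
gripper_width: 1.004
t 1.02 pos [291.1 466.2 249.8] yaw -16.04 xaxis [ 3.e-04  2.e-04 -1.e+00] J [ 0.97  0.03  1.87 -0.    1.24 -0.32]
shift [  79.8 -285.1  294.1] turn -0.28 ft [ 0.2 -0.1 -0.2] w 1.004
```

```bash
python3 -m creep '80 -285 294 0 100;80 -285 294 0 100;80 -285 294 0 100;80 -285 294 0 100;80 -285 294 0 100'; python3 -c "
from h import *
show([495,111,170],0)"
```

```text
clock: 1.43
position: [393.0, 288.7, 209.9]
ee_rot: [0.099, 0.7, -0.098, 0.701]
ft_force: [0.7, -0.5, 0.8]
gripper_width: 0.999
t 1.43 pos [393.  288.7 209.9] yaw -16.07 xaxis [ 1.2e-03  7.0e-04 -1.0e+00] J [ 0.58 -0.07  2.04 -0.    1.17 -0.71]
shift [  39.9 -142.6  147.2] turn -0.2804 ft [ 0.7 -0.5  0.8] w 0.999
```

```bash
python3 -m creep '40 -143 147 -0.28 100;40 -143 147 -0.28 100;40 -143 147 -0.28 100;40 -143 147 -0.28 100;40 -143 147 -0.28 100' >/dev/null; python3 -m creep '0 0 0 0 100;0 0 0 0 100;0 0 0 0 100;0 0 0 0 100;0 0 0 0 100'
python3 - <<'E'
from h import *
show([495,111,170],0)
s=observe(); p,d=camera('wrist'); cv2.imwrite('pics/w1.png',p); C=cloud('wrist',d,s); np.savez('w1.npz',p=p,d=d,C=C)
for th,z in [('knob',0),('knob_bar',30),('knob_bore',1)]:
    for r in mark_of('wrist',th):
        u,v=r['location'][0]*640,r['location'][1]*400; print(th,r['conf'],round(u,1),round(v,1),at_z('wrist',u,v,z,s).round(1))
h=C[...,2]; m=(np.hypot(C[...,0]-502,C[...,1]-111)<40)&(h>0)
t=C[m&(h>36)&(h<46)]
c,(w,hh),a=cv2.minAreaRect(t[:,:2].astype(np.float32)); print('bar',len(t),c,w,hh,a,t.mean(0).round(1),np.percentile(t[:,2],[5,50,95]))
for lo,hi in [(3,8),(8,14),(14,18),(18,24)]:
    q=C[m&(h>lo)&(h<hi)]; print(lo,len(q),q.min(0).round(1) if len(q) else 0,q.max(0).round(1) if len(q) else 0)
E
```

```text
clock: 2.27
position: [488.2, 123.0, 172.3]
ee_rot: [-0.0, 0.707, 0.001, 0.707]
ft_force: [0.2, 0.4, 0.3]
gripper_width: 1.0
t 2.27 pos [488.2 123.  172.3] yaw 0.08 xaxis [ 6.e-04  4.e-04 -1.e+00] J [ 0.2   0.    2.05  0.    1.09 -1.38]
shift [  2.3 -12.    6.8] turn 0.0014 ft [0.2 0.4 0.3] w 1.0
knob 0.9 382.6 213.4 [520.6 195.2   0. ]
knob 0.83 245.5 239.4 [553.6  35.6   0. ]
knob 0.64 309.8 198.6 [502.9 112.1   0. ]
knob_bar 0.88 306.6 206.1 [501.3 109.7  30. ]
knob_bar 0.58 386.4 223.6 [520.6 192.9  30. ]
knob_bore 0.84 245.6 241.0 [555.2  35.8   1. ]
knob_bore 0.74 382.2 209.9 [516.  194.2   1. ]
knob_bore 0.71 306.4 199.4 [503.5 108.2   1. ]
bar 567 (502.1038818359375, 109.95001220703125) 13.955002784729004 41.84596633911133 80.32038116455078 [500.9 110.1  41.2] [39.67205853 41.35854785 42.39989918]
3 87 [466.2  74.9   3. ] [530.1 145.5   8. ]
8 82 [480.2  88.8   8. ] [507.1 131.1  14. ]
14 58 [480.7  89.3  14.1] [505.4 131.   17.8]
18 679 [481.   89.5  18.1] [522.4 130.9  23.9]
```

View pics/w1.png

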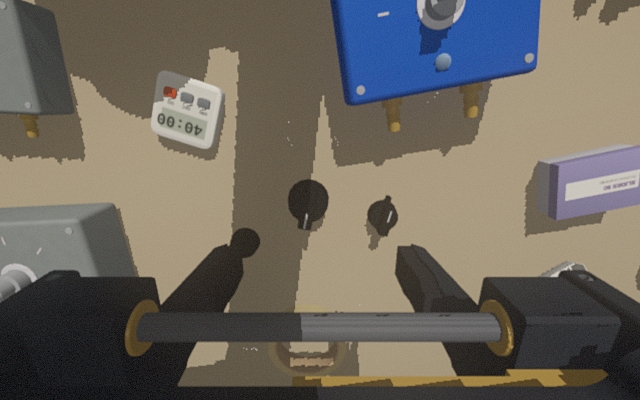

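The image shows the target knob at (307,200) with its nose pointing down the picture (world +x). Smaller knobs are at (383,214) and (245,240). The bar measures 14×42 mm at (502,110), yaw about -9.7°.

```bash
python3 -c "
from h import *
show([502.1,110,33],-9.7)"
```

```text
t 2.47 pos [488.3 122.6 172.1] yaw 0.06 xaxis [ 4.e-04  2.e-04 -1.e+00] J [ 0.2   0.    2.05  0.    1.09 -1.38]
shift [139.1 -12.7  13.7] turn 0.1704 ft [ 0.3 -0.6 -0.1] w 0.999
```

```bash
python3 -m creep '30 -13 14 0.1 50;65 -13 14 0.17 50;90 -13 14 0.17 50;100 -13 14 0.17 50;100 -13 14 0.17 50' >/dev/null
python3 - <<'E'
from h import *
show([502.1,110,33],-9.7)
s=observe(); p,d=camera('wrist'); C=cloud('wrist',d,s); cv2.imwrite('pics/w2.png',p); 
h=C[...,2]; m=(np.hypot(C[...,0]-502,C[...,1]-111)<30)
t=C[m&(h>37)&(h<45)]
c,(w,hh),a=cv2.minAreaRect(t[:,:2].astype(np.float32)); print('bar',len(t),c,w,hh,a,np.percentile(t[:,2],[5,50,95]))
E
```

```text
t 2.88 pos [499.9 108.5  69. ] yaw -9.73 xaxis [-0.0062 -0.001  -1.    ] J [ 0.17  0.15  2.11  0.    0.89 -1.24]
shift [36.   1.9  2.1] turn -0.0005 ft [-0.5  0.1  0.2] w 0.645
bar 1318 (501.97186279296875, 110.29415893554688) 13.824753761291504 42.265350341796875 79.89688873291016 [39.64930818 41.28534276 42.33396665]
```

```bash
python3 -m creep '15 1 1 0 50;30 1 1 0 50;36 1 1 0 50;36 1 1 0 50;36 1 1 0 50' && python3 -c "
from h import *
show([502.1,110.2,33],-10)"
```

```text
clock: 3.35
position: [504.6, 109.7, 37.1]
ee_rot: [0.06, 0.704, -0.06, 0.705]
ft_force: [0.5, 0.3, -0.3]
gripper_width: 0.501
t 3.35 pos [504.6 109.7  37.1] yaw -9.77 xaxis [ 1.5e-03  2.0e-04 -1.0e+00] J [ 0.17  0.2   2.12 -0.    0.82 -1.23]
shift [ 4.1  0.1 -2.6] turn 0.0041 ft [ 0.5  0.3 -0.3] w 0.501
```

Fine-position, then close with a firm grip.

```bash
python3 -m creep '3 0 -2 0 50;3 0 -2 0 50;3 0 -2 0 50;3 0 -2 0 8;3 0 -2 0 8' 40 && python3 -m creep '0 0 0 0 8;0 0 0 0 8;0 0 0 0 8;0 0 0 0 8;0 0 0 0 8' 40 && python3 -c "
from h import *
show([502.1,110.2,33],-10)"
```

```text
clock: 3.77
position: [502.0, 109.8, 33.2]
ee_rot: [0.06, 0.704, -0.06, 0.705]
ft_force: [0.4, 0.5, -0.0]
gripper_width: 0.375
clock: 4.18
position: [501.8, 109.8, 32.9]
ee_rot: [0.06, 0.705, -0.06, 0.705]
ft_force: [0.1, 0.3, 1.1]
gripper_width: 0.158
t 4.18 pos [501.8 109.8  32.9] yaw -9.79 xaxis [ 0.  0. -1.] J [ 0.17  0.2   2.13  0.    0.81 -1.23]
shift [-0.1  0.5  0.2] turn 0.0037 ft [0.1 0.3 1.1] w 0.158
```

```bash
python3 -m creep '-40 0 0 0 8;-80 0 0 0 8;-120 0 0 0 8;-155 0 0 0 8;-165 0 0 0 8' && python3 -c "
from h import *
show([640,-120,200],-9.8)"
```

```text
clock: 4.6
position: [505.2, 110.3, 204.4]
ee_rot: [0.061, 0.701, -0.059, 0.708]
ft_force: [1.0, 0.2, -1.0]
gripper_width: 0.156
t 4.6 pos [505.2 110.3 204.4] yaw -9.78 xaxis [ 0.0099  0.0016 -0.9999] J [ 0.17 -0.01  1.99 -0.    1.14 -1.23]
shift [   5.4 -204.1  172. ] turn 0.0003 ft [ 1.   0.2 -1. ] w 0.156
```

```bash
python3 -m creep '0 -204 172 0 8;0 -204 172 0 8;0 -204 172 0 8;0 -204 172 0 8;0 -204 172 0 8'  && python3 -m creep '0 -55 46 0 8;0 -55 46 0 8;0 -55 46 0 8;0 -55 46 0 8;0 -55 46 0 8'
python3 - <<'E'
from h import *
show([640,-120,200],-9.8)
s=observe(); p,d=camera('wrist'); cv2.imwrite('pics/w3.png',p); C=cloud('wrist',d,s); np.savez('w3.npz',p=p,d=d,C=C,pos=s['position'],q=s['ee_rot'])
for th,z in [('spindle_seat',74),('shaft_tip',88),('gas_unit',0),('knob_bore',170),('knob',170)]:
    for r in mark_of('wrist',th):
        u,v=r['location'][0]*640,r['location'][1]*400; print(th,round(r['conf'],2),round(u,1),round(v,1),at_z('wrist',u,v,z,s).round(1))
E
```

```text
clock: 5.02
position: [607.0, -71.6, 196.6]
ee_rot: [0.06, 0.705, -0.06, 0.704]
ft_force: [0.2, 0.4, -0.7]
gripper_width: 0.152
clock: 5.43
position: [642.0, -131.6, 196.3]
ee_rot: [0.061, 0.706, -0.06, 0.704]
ft_force: [0.2, 1.1, -1.3]
gripper_width: 0.154
t 5.43 pos [ 642.  -131.6  196.3] yaw -9.82 xaxis [-0.0027  0.0011 -1.    ] J [-0.24  0.27  1.7   0.    1.18 -1.64]
shift [-3.7 11.1 -4. ] turn -0.0003 ft [ 0.2  1.1 -1.3] w 0.154
spindle_seat 0.79 255.5 129.3 [ 568.3 -175.9   74. ]
shaft_tip 0.66 520.4 189.5 [658.   45.1  88. ]
shaft_tip 0.54 251.8 128.6 [ 566.7 -175.7   88. ]
gas_unit 0.65 268.8 119.9 [ 563.6 -175.4    0. ]
knob_bore 0.98 463.2 76.3 [557.3 -41.9 170. ]
knob_bore 0.56 317.7 245.1 [ 640.1 -133.   170. ]
knob_bore 0.56 623.9 8.2 [539.9  35.4 170. ]
knob_bore 0.26 270.6 121.7 [ 562.4 -145.5  170. ]
knob 0.63 624.9 5.7 [538.9  35.7 170. ]
knob 0.61 320.0 240.9 [ 637.5 -131.1  170. ]
knob 0.59 460.1 74.7 [556.3 -43.5 170. ]
```

View pics/w3.png

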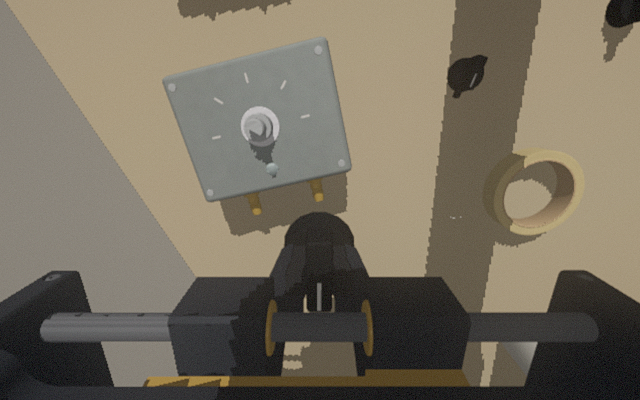

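Run:
```python
from h import *
z=np.load('w3.npz'); C=z['C']; p=z['p']; h=C[...,2]
cv2.imwrite('pics/w3c.png',cv2.resize(p[95:160,225:295],None,fx=8,fy=8,interpolation=cv2.INTER_CUBIC))
m=np.hypot(C[...,0]-568,C[...,1]+176)<22
print(np.histogram(h[m],bins=np.arange(54,96,2)))
for lo,hi in [(84,96),(70,80)]:
    t=C[m&(h>lo)&(h<hi)]; print(lo,len(t),t.mean(0).round(1),np.percentile(t[:,2],[5,50,95]).round(1))
    c,r=cv2.minEnclosingCircle(t[:,:2].astype(np.float32)); print('circ',c,r)
    w,V=np.linalg.eigh(np.cov(t[:,:2].T)); print(np.sqrt(w),V[:,1],V[:,0])
t=C[m&(h>84)]; c,(w,hh),a=cv2.minAreaRect(t[:,:2].astype(np.float32)); print(c,w,hh,a)
t=t[:,:2]
print(np.round(t[np.argsort(t[:,0])],1).tolist() if len(t)<150 else len(t))
# unit panel
pm=(np.hypot(C[...,0]-568,C[...,1]+176)<110)&(h>56)&(h<66); print('panel',cv2.minAreaRect(C[pm][:,:2].astype(np.float32)),np.median(h[pm]))
```

```text
(array([  0,   0,  21, 578, 542,  89,   8,   9,   8,  13, 297,  68,   9,
        10,   7,   6,  27, 161,  26,   0]), array([54, 56, 58, 60, 62, 64, 66, 68, 70, 72, 74, 76, 78, 80, 82, 84, 86,
       88, 90, 92, 94]))
84 220 [ 565.6 -172.2   89. ] [87.  89.2 90.3]
circ (567.0279541015625, -174.02569580078125) 8.031303405761719
[2.7814573 4.1621187] [0.64092448 0.76760394] [-0.76760394  0.64092448]
70 395 [ 567.8 -173.    75.3] [74.  75.3 76.7]
circ (567.3614501953125, -174.03640747070312) 12.017876625061035
[6.56366744 7.31587663] [-0.66806151  0.74410605] [-0.74410605 -0.66806151]
(565.0184326171875, -172.4293670654297) 16.054393768310547 10.142438888549805 51.53633117675781
220
panel ((567.337890625, -173.99624633789062), (120.04095458984375, 149.21800231933594), 3.004237174987793) 61.287230610578405
```

View pics/w3c.png

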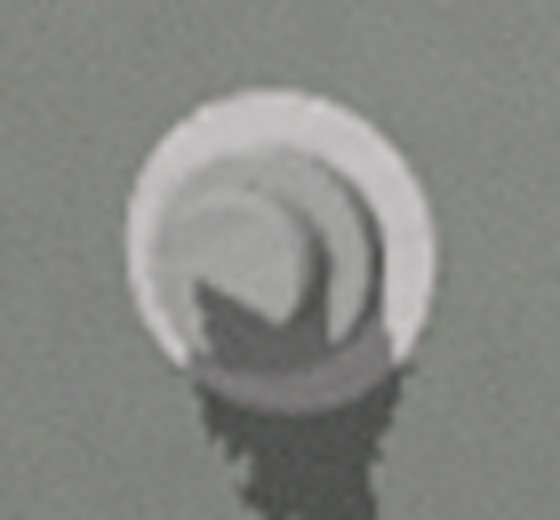

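The crop shows the D-shaft with its flat facing down-left. Depth gives the axis at (567.3,-174.0), a D of 16.0×10.1 mm, and the flat facing about -38.7°. I'll turn to match, stand off 70 mm and measure once more.

```bash
python3 -c "
from h import *
show([621.8,-218.1,150],-38.7)"
```

```text
t 5.73 pos [ 642.8 -130.9  198.1] yaw -9.7 xaxis [ 1.e-04  0.e+00 -1.e+00] J [-0.24  0.26  1.7   0.    1.18 -1.64]
shift [ 48.1 -89.5  -6. ] turn 0.5061 ft [-0.8 -0.6 -0.8] w 0.16
```

```bash
python3 -m creep '16 -30 -2 0.12 8;32 -60 -4 0.24 8;48 -90 -6 0.36 8;48 -90 -6 0.48 8;48 -90 -6 0.506 8' >/dev/null && python3 -m creep '0 0 0 0 8;0 0 0 0 8;0 0 0 0 8;0 0 0 0 8;0 0 0 0 8' >/dev/null
python3 - <<'E'
from h import *
show([621.8,-218.1,150],-38.7)
s=observe(); p,d=camera('wrist'); cv2.imwrite('pics/w4.png',p); C=cloud('wrist',d,s); h=C[...,2]
m=np.hypot(C[...,0]-567,C[...,1]+174)<20
for lo,hi in [(84.5,93),(71,80)]:
    t=C[m&(h>lo)&(h<hi)][:,:2].astype(np.float32); c,r=cv2.minEnclosingCircle(t); print(len(t),'circ',np.round(c,1),round(r,2)); 
    if lo>80:
        print(cv2.minAreaRect(t)); w,V=np.linalg.eigh(np.cov(t.T)); print(np.sqrt(w),np.degrees(np.arctan(V[1,0]/V[0,0])), t.mean(0))
        T=t
v=-(T.mean(0)-np.array(c)); print('flat dir',np.degrees(np.arctan2(v[1],v[0])),np.linalg.norm(v))
print('top z',np.median(h[m&(h>85)]),'seat z',np.median(h[m&(h>71)&(h<80)]))
E
```

```text
t 6.57 pos [ 622.1 -219.3  150.3] yaw -38.71 xaxis [ 6.e-04 -3.e-04 -1.e+00] J [-0.38  0.31  1.74 -0.    1.1  -1.27]
shift [ 0.3  0.7 -1. ] turn -0.0001 ft [-0.3 -0.1 -0.5] w 0.156
308 circ [ 566.9 -174.2] 7.93
((564.566162109375, -172.3488311767578), (15.426545143127441, 9.558979034423828), 51.47178268432617)
[2.60006979 4.14337653] -38.79541416997273 [ 565.1179 -172.7479]
613 circ [ 567.1 -174.3] 12.0
flat dir -38.22407629048597 2.5444362232617057
top z 286.3238332926896 seat z 75.17534813592329
```

View pics/w4.png

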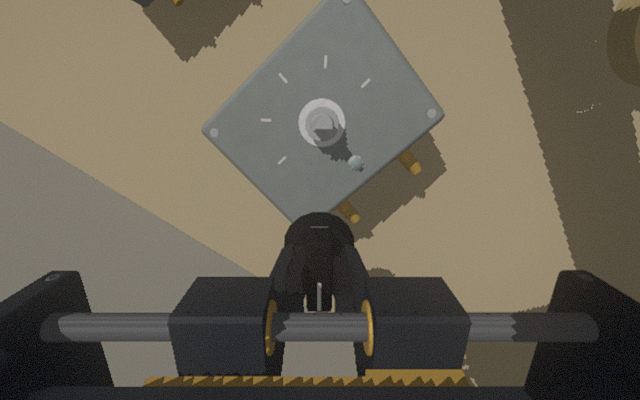

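```bash
python3 -m creep '0 0 -36 0 8;10 0 -70 0 8;20 0 -70 0 8;20 0 -70 0 8;20 0 -70 0 8' 50 >/dev/null && python3 -c "
from h import *
show([566.7,-174.6,106],-38.6)"
```

```text
t 7.03 pos [ 567.4 -175.8  129.7] yaw -38.74 xaxis [ 1.e-04 -2.e-04 -1.e+00] J [-0.34  0.21  1.9  -0.    1.03 -1.24]
shift [23.7  0.5 -1.3] turn -0.0024 ft [ 1.1 -0.3 -0.2] w 0.153
```

```bash
python3 -m creep '3 0.5 -1.3 0 8;6 0.5 -1.3 0 8;9 0.5 -1.3 0 8;12 0.5 -1.3 0 8;15 0.5 -1.3 0 8' >/dev/null && python3 -c "
from h import *
show([566.7,-174.6,106],-38.6); print(observe()['moment'])"
```

```text
t 7.45 pos [ 567.7 -175.3  115.6] yaw -38.79 xaxis [ 1.9e-03 -7.0e-04 -1.0e+00] J [-0.34  0.23  1.91 -0.    1.   -1.24]
shift [ 9.6 -0.1 -1.3] turn -0.0033 ft [-0.3 -0.8  5.8] w 0.155
[-0.05122917  0.00750022  0.03413512]
```

```bash
python3 -m creep '0 0 0 0 8;0 0 0 0 8;0 0 0 0 8;0 0 0 0 8;0 0 0 0 8' >/dev/null && python3 -c "
from h import *
show([566.7,-174.6,106],-38.6); print(observe()['moment'])"
```

```text
t 7.87 pos [ 567.5 -175.1  115.7] yaw -38.78 xaxis [ 2.1e-03 -9.0e-04 -1.0e+00] J [-0.34  0.23  1.91 -0.    1.   -1.24]
shift [ 9.7 -0.1 -1. ] turn -0.0031 ft [ 0.5 -0.7  4.3] w 0.152
[-0.21012869 -0.22194108 -0.04231887]
```

```bash
python3 -m creep '-8 0 0 0 8;-12 0 0 0 8;-12 0 0 0 8;-12 0 0 0 8;-12 0 0 0 8' >/dev/null
python3 - <<'E'
from h import *
show([566.7,-174.6,106],-38.6); print(observe()['moment'])
p,d=camera('side'); cv2.imwrite('pics/s5.png',cv2.resize(p[110:200,240:360],(800,600),interpolation=cv2.INTER_CUBIC))
E
```

```text
t 8.28 pos [ 565.8 -174.4  126.1] yaw -38.77 xaxis [-1.7e-03  6.0e-04 -1.0e+00] J [-0.34  0.22  1.9   0.    1.02 -1.24]
shift [20.1  0.4  0.9] turn -0.003 ft [-0.1  0.4 -0.3] w 0.152
[-0.08154007  0.00140794  0.01962505]
```

View pics/s5.png

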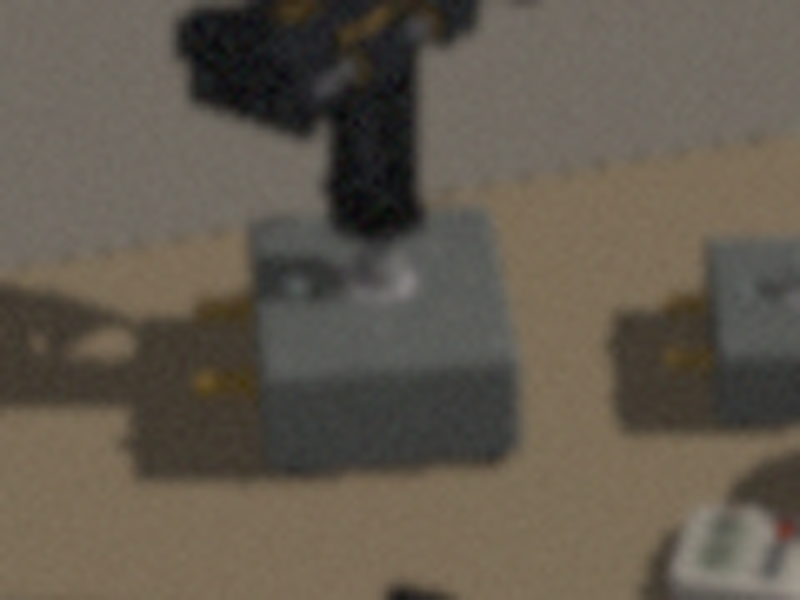

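The side crop shows the knob lifted just clear of the shaft tip, at about (375,235). I'll let it settle and correct the offset.

```bash
python3 -m creep '0 0 0 0 8;0 0 0 0 8;0 0 0 0 8;0 0 0 0 8;0 0 0 0 8' >/dev/null
python3 - <<'E'
from h import *
import time
for i in range(2): show([566.7,-174.6,106],-38.6)
E
```

```text
t 8.75 pos [ 566.5 -174.7  126.8] yaw -38.78 xaxis [-1.e-04  0.e+00 -1.e+00] J [-0.34  0.22  1.9   0.    1.02 -1.24]
shift [20.8  0.2  0.1] turn -0.0032 ft [ 0.1 -0.3 -0.8] w 0.154
t 8.75 pos [ 566.5 -174.7  126.8] yaw -38.78 xaxis [-1.e-04  0.e+00 -1.e+00] J [-0.34  0.22  1.9   0.    1.02 -1.24]
shift [20.8  0.2  0.1] turn -0.0032 ft [ 0.1 -0.3 -0.8] w 0.154
```

```bash
python3 -m creep '4 0.1 -0.4 0 8;7 0.1 -0.6 0 8;9 0.1 -0.8 0 8;10 0.1 -0.8 0 8;11 0.1 -0.8 0 8' >/dev/null && python3 -c "
from h import *
show([566.7,-174.6,106],-38.6)" && python3 -m creep '1 0 0 0 8;2 0 0 0 8;3 0 0 0 8;4 0 0 0 8;5 0 0 0 8' >/dev/null && python3 -c "
from h import *
show([566.7,-174.6,106],-38.6)"
```

```text
t 9.17 pos [ 566.4 -173.6  115.9] yaw -38.79 xaxis [ 8.e-04  8.e-04 -1.e+00] J [-0.34  0.23  1.91  0.    1.   -1.23]
shift [ 9.9 -0.6  0.8] turn -0.0033 ft [2.4 2.7 1.5] w 0.153
t 9.58 pos [ 566.7 -173.7  111.3] yaw -38.79 xaxis [ 1.4e-03  5.0e-04 -1.0e+00] J [-0.34  0.23  1.91  0.    0.99 -1.23]
shift [ 5.3 -0.7  0.6] turn -0.0033 ft [2.4 5.2 3.4] w 0.16
```

```bash
python3 -m creep '0 0.8 0 0 8;1 0.8 0 0 8;2 0.8 0 0 8;3 0.8 0 0 8;4 0.8 0 0 8' >/dev/null && python3 -c "
from h import *
show([566.7,-174.6,106],-38.6)"
```

```text
t 10.0 pos [ 566.6 -173.5  106.8] yaw -38.78 xaxis [ 3.e-04  0.e+00 -1.e+00] J [-0.34  0.24  1.92  0.    0.99 -1.23]
shift [ 0.8 -0.8  0.7] turn -0.0032 ft [2.  3.7 1.3] w 0.154
```

```bash
python3 -m creep '0.5 0.4 0 0 8;1 0.4 0 0 8;1.5 0.4 0 0 8;2 0.4 0 0 8;2.5 0.4 0 0 8' >/dev/null && python3 -c "
from h import *
show([566.7,-174.6,99],-38.6)" && python3 -m creep '1 0 0 0 8;2 0 0 0 8;3 0 0 0 8;4 0 0 0 8;5 0 0 0 8' >/dev/null && python3 -c "
from h import *
show([566.7,-174.6,99],-38.6)"
```

```text
t 10.42 pos [ 566.7 -173.4  104.5] yaw -38.78 xaxis [-2.e-04 -3.e-04 -1.e+00] J [-0.34  0.24  1.92 -0.    0.98 -1.23]
shift [ 5.5 -0.9  0.8] turn -0.0031 ft [1.  2.5 2.9] w 0.154
t 10.83 pos [ 566.7 -173.3   99.7] yaw -38.77 xaxis [-1.e-04 -3.e-04 -1.e+00] J [-0.34  0.25  1.92 -0.    0.97 -1.23]
shift [ 0.7 -1.   0.8] turn -0.003 ft [-0.8  1.9  6.9] w 0.152
```

```bash
python3 -m creep '0.5 0.2 0 0 8;1 0.2 0 0 8;1 0.2 0 0 8;1 0.2 0 0 8;1 0.2 0 0 8' >/dev/null
python3 - <<'E'
from h import *
show([566.7,-174.6,99],-38.6)
f=[]
for n in ['wrist','side','side','side','side','side']:
    p,d=camera(n); f.append(observe()['ft_force'])
    if n=='wrist': w=p
print(np.mean(f,0),observe()['position'])
cs=cv2.resize(p[125:185,265:325],(500,500),interpolation=cv2.INTER_CUBIC); cv2.imwrite('pics/s6.png',cs)
cv2.imwrite('pics/w6.png',w[0:340,150:490])
E
```

```text
t 11.25 pos [ 566.7 -173.3   99. ] yaw -38.77 xaxis [-3.e-04 -5.e-04 -1.e+00] J [-0.34  0.25  1.92 -0.    0.97 -1.23]
shift [-0.  -1.   0.8] turn -0.003 ft [-1.6  1.4  7.2] w 0.152
[-1.45474546  1.865378    7.33012563] [ 566.71762943 -173.35070763   99.00998002]
```

View pics/s6.png

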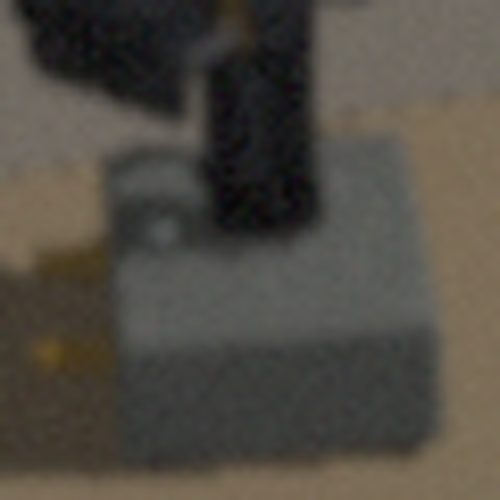

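View pics/w6.png

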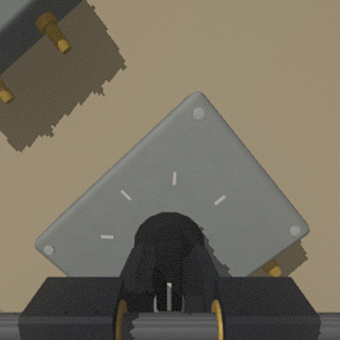

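```bash
python3 -m creep '0.5 0 0 0 8;1 0 0 0 8;1.5 0 0 0 8;1.7 0 0 0 8;1.7 0 0 0 8' >/dev/null && python3 -m creep '0 0 0 0 8;0 0 0 0 8;0 0 0 0 8;0 0 0 0 8;0 0 0 0 8' >/dev/null
python3 - <<'E'
from h import *
show([566.7,-174.6,99],-38.6)
f=[]
for i in range(6):
    p,d=camera('wrist'); s=observe(); f.append(s['ft_force'])
print(np.mean(f,0),s['position'])
C=cloud('wrist',d,s); h=C[...,2]
for lo in range(60,112,3):
    m=(np.hypot(C[...,0]-567,C[...,1]+174)<36)&(h>lo)&(h<lo+3)
    q=(C[m]-[567,-174,0])[:,:2]; y=-38.7*np.pi/180; zz=q@[np.cos(y),np.sin(y)]
    print(lo,m.sum(), zz.min().round(1) if m.sum() else '',zz.max().round(1) if m.sum() else '')
E
```

```text
t 12.38 pos [ 566.7 -173.4   97.6] yaw -38.77 xaxis [-3.e-04 -6.e-04 -1.e+00] J [-0.34  0.25  1.92 -0.    0.97 -1.23]
shift [-1.4 -1.   0.8] turn -0.0029 ft [-3.   1.5  9.1] w 0.15
[-2.22821696  1.99673448  8.9516693 ] [ 566.74215895 -173.36281492   97.61073257]
60 3534 -35.9 18.9
63 3 -28.0 2.5
66 103 -22.5 -6.0
69 154 -22.5 -5.5
72 150 -22.3 -6.2
75 167 -22.0 -6.1
78 163 -21.5 -5.8
81 186 -21.2 -6.5
84 454 -20.9 -8.0
87 159 -21.2 -8.5
90 157 -21.3 -8.9
93 192 -21.1 -8.5
96 197 -21.2 -8.7
99 225 -21.3 -8.6
102 347 -21.2 21.2
105 1976 -21.1 20.8
108 275 -11.6 8.6
111 279 -11.9 9.1
```

Underside is at about 65–66 mm by skirt and bar heights, and spring force is about 9.5 N including the knob's weight. Both mean fully home and pressed about 7 mm. Handing in.

```bash
python3 -c "
from h import *
show([566.7,-174.6,98],-38.6); print(job.finish_job()); show([566.7,-174.6,98],-38.6)"
```

```text
t 12.68 pos [ 566.7 -173.4   97.6] yaw -38.77 xaxis [-3.e-04 -6.e-04 -1.e+00] J [-0.34  0.25  1.92 -0.    0.97 -1.23]
shift [-0.4 -1.   0.7] turn -0.0029 ft [-1.9  0.7  9. ] w 0.154
the job is handed in; nothing more can be done
None
the job is handed in; nothing more can be done
```

The job is handed in at 12.7 s. The 40 mm knob is on the D-shaft of the larger grey unit and is still gripped and pressed in.

- **Direction:** the nose points at -38.8°, and I measured the flat facing about -38.5°. That is well inside the 6° limit.
- **Pressed in:** the last vertical force was about 9 N, or about 9.5 N with the knob's weight, which means about 7 mm of the 8 mm travel. The depth picture put the knob's underside at about 65–66 mm. A fully seated knob at that travel would sit at the same height.
- **First try failed:** the knob caught on the shaft tip at about 5 N. I lifted it, let the arm settle, and the second try slid on.
- **Did not fully agree:** the spring began to resist about 1.5–2 mm lower than the gripper height predicted, so the knob probably slipped that far up in the jaws. About 2–3 N of sideways force remained at the end.
- **Bystanders:** I did not touch the tape roll, slide box or timer on purpose, but I took no final picture of them.

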